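# Check that a brake lever stops short of the bar

## Task

On the test stand, press the brake lever in towards the handlebar with the outside of the fingers until it comes up firmly against its stop, without forcing it, keep it there for a good second so that the gap to the rubber grip can be checked, then let it spring fully back out and move clear. Push only on the lever: do not take it between the fingers, do not lean on the handlebar or its grip, and leave the tester and the loose things on the bench where they are.

Things in the scene. Friction and masses are not known exactly. Their poses are not given: they have to be found in the camera images.
- stand: Test stand fixed to the bench, place and heading vary. Origin: underside centre of its dark wooden base plate (x 130, y 250, 14 mm thick). A clamp post with a blue block at y = +70 to +120 mm (bolts up to 157 mm high) carries a handlebar stub along the stand's y at x = 0, 120 mm above the bench; its free end points to -y. The brake lever is on the -x side of the bar, only the base plate or bench below it.
- lever_pivot (a point): The brake lever's hinge point (vertical axis), fixed on the stand at x = -42, y = +55 mm, 120 mm above the bench, between two black cheeks of radius 12 mm (perch up to 139 mm high).
- lever_pad (a point): Pressing point: mid-section of the blade, 95 mm from the hinge, 120 mm above the bench; moves with the lever. Blade: straight aluminium, 10 mm thick, 16 mm high, from the hinge to 130 mm out, then a 20 mm ball (centre 134 mm out). Axes: x square to the blade towards the bar (the pressing direction), y along the blade back to the hinge, z up. The outer face is at x = -5 mm, with free room outside it.
- brake_lever (a joint): Angle of the lever, rad: 0 let out (blade leans 0.38 rad away from the bar), growing as it is pressed (counter-clockwise from above); 0.38 at its built-in stop, blade parallel to the bar, 21 mm short of the grip. Return spring: about 2.5 N at the pressing point to start, 7.5 N near the stop, where force rises steeply. Over 45 N strains it.
- grip_mid (a point): Middle of the rubber grip on the bar's axis, 120 mm above the bench.
- bar: Handlebar stub with rubber grip (radius 16 mm, end rings 18.5 mm, from y = +12 to -99 mm) and lever perch, fixed to the stand; origin and axes the same as the stand's. Not to be leaned on.
- tester: Bench tester, a fixed white case with a blue front panel, 150 x 200 mm and 140 mm high, origin in the middle of its underside; it stands at the other of the two places on the bench, left or right. Leave it alone.
- weight: Loose black test weight, 48 mm diameter, 40 mm high with a hook up to 75 mm, origin at the middle of its underside; stands behind the bar. Leave it alone.
- screwdriver: Loose screwdriver, 170 mm long, lying on the bench in front of the stand, origin at its middle on the underside. Leave it alone.
- oil: Loose small white bottle, 40 mm diameter, 100 mm high, origin at the middle of its underside; stands in front of the tester. Leave it alone.

How it is judged:
On the way:
1. the lever is held against its stop by the fingers for 0.8 s (value of joint brake_lever above 0.355 rad and contact force between the fingers and brake_lever above 4 N), for 0.8 s.
At the end, for the whole second after the job is handed in: After the lever has been held within 0.025 rad of its stop by the fingers for 0.8 s: the lever is back out (below 0.03 rad) and the loose things are within 12 mm of where they stood (value of joint brake_lever below 0.03 rad and distance of each of weight, screwdriver, oil from where it was at the start of the episode below 0.012 m); the robot touches nothing.
It fails at once if the lever is forced (more than 45 N) (contact force between anything else and brake_lever above 45 N).
It fails at once if the lever is taken between the fingers (grasp point inside the blade) (x of the grasp point in the frame of lever_pad between -0.006 and 0.006 m and z of the grasp point in the frame of lever_pad between -0.015 and 0.015 m and y of the grasp point in the frame of lever_pad between -0.04 and 0.07 m and contact force between the fingers and brake_lever above 1 N).
It fails at once if the handlebar, its grip or the lever perch is leaned on (more than 5 N) (contact force between any of the arm, the fingers and bar above 5 N).
It fails at once if the tester is pushed (more than 5 N) (contact force between any of the arm, the fingers and tester above 5 N).
It fails at once if a loose thing is moved more than 12 mm or lifted (distance of any of weight, screwdriver, oil from where it was at the start of the episode above 0.012 m).
It also fails if it takes over 42 s, if anything falls off the work surface, if the arm or the gripper's body presses on something with over 40 N, if the wrist force passes 120 N, or if a joint passes its speed limit or range.

## Robot

A 6-joint arm with a two-finger parallel gripper is mounted at the origin on the work surface. World frame = base frame: x ahead of the robot, y to its left, z up, the work surface at z = 0. Lengths are in m, angles in rad, forces in N, time in s.
With the tool pointing down it reaches from about 0.4 to 0.825 m from the base axis. Payload 7 kg.
Tool frame: the origin (TCP) lies midway between the tips of the shut fingers; the grasp point (between the pads) lies hold_point_z behind it (hold_point_z is the distance from the TCP to the grasp point, in m); z points along the fingers, y is the line along which they close (so a half turn about z gives the same grasp; the last joint's range is limited). The gripper opens to 88 mm and grips with 3 to 60 N. Pads are 19 mm wide; open, the fingers measure 130 mm over their backs; the gripper's body (78 mm by 193 mm) begins 47 mm behind the grasp point.
Start: joints at [1.428, 0.359, 0.012, 0, -1.224, -0.288], TCP at [0.282, 0.613, 0.227] pointing down, gripper open.
Joint ranges: [-3.07, 3.07], [-1.43, 2.12], [-1.02, 1.25], [-3.03, 1.67], [-3.05, -0], [-3.03, 3.03]. Speed limits (rad/s): [2.39, 2.39, 3.01, 3.14, 3.14, 3.14].

## Interface

Orientations are given as [roll, pitch, yaw] about the fixed x, y, z axes, in that order (R = Rz(yaw) Ry(pitch) Rx(roll)).
In Python, from station import * gives the robot as it stands.
- The arm moves only by the tool apply_moves, never from a script. Its argument "steps" is a list of rows, each an object with "translation": the shift along the world's x, y, z scaled (see below), a list of three; "rotation": the turn, a rotation vector about the world's x, y, z scaled (see below), a list of three. A call has exactly 10 rows; each row is the pose to reach, as a shift and turn from the pose commanded when the call began; what a row does not reach only later rows make up. The controller multiplies each number of a shift by 250 mm and each number of a turn by 30 degrees. A row lasts 1/12 s, in which the tool goes at most 41.7 mm and 7.16 degrees, less where a joint would pass 70% of its speed; a pose out of reach is approached as far as the arm can. A call with a number of a shift or a turn outside -1 to 1 is refused whole. A call with a gripper value outside its range is refused whole. "jaw" is the closure, from -1 (fully open) to 1 (shut), so that 0 is half open, set as the call begins (left out, the last holds). The fingers move at their own pace and stop on an object; "newtons" is the grip in N (left out, the last holds). Time passes only in rows, so rows that repeat a pose let the fingers close, or fill a call up. It gives the time, the measured TCP pose, the force, the opening and the grip force at its end, in the units of the state.
- get_state(): the state, without advancing time (a new reading comes with each control period).
- grab_frame(name): name is "side" or "top"; returns the picture (400x640x3 uint8, blue, green, red); there is no depth.
- camera_model(name): a dict with "fx", "fy", "cx", "cy" (pixels), "xyz" and "rotation" of the camera in the world. Camera axes: x right, y down, z forward; pixel columns grow to the right and rows downward; lengths in m; the calibration is good to about 2 mm. A picture is of the moment at which its call begins. camera_model takes no time and is no camera call.
- job_done(): hands the job in; it is judged then, once.
The state is a dict: "t": time; "q": joint angles; "qd": joint speeds; "joint_efforts": joint torques, N m; "eef_pos": TCP position; "ee_rot": TCP orientation; "force": force on the tool from outside, world axes, zero at the start; "moment": the same for the moment, N m; "width": finger opening in m; "gripper_force": force on a finger pad.
Only numpy, scipy, OpenCV 4.12 (cv2) and the standard library are available. Lean on these libraries where they do the work, as an engineer would, in place of code of your own. Each camera call takes 0.05 s, during which the arm holds its last target. There are 200 camera calls.

## Working session

There is one attempt and no reset: what is moved stays moved. The work goes in short steps, Python scripts to look and compute and a tool call to move; the robot and the scene stay as the last step left them, time stands still between calls to the robot, and variables do not carry over. Pictures are saved under pics/ and viewed, at most 10 in all, crops included, and the job is handed in when it is done.

Besides the shell and the picture viewer there is one more tool, called after ">>>" by a JSON object that holds its "fn" and its "kwargs", one argument or row to a line. apply_moves: Moves the arm, as the interface text tells. Shifts and turns lie within -1 to 1; 1 stands for 250 mm of shift or 30 degrees of turn. Its arguments: {"type":"object","properties":{"steps":{"type":"array"},"jaw":{"type":"number"},"newtons":{"type":"number"}},"required":["steps"]}

```bash
mkdir -p pics
python3 - <<'E'
from station import *
import cv2
for n in("top","side"):
    cv2.imwrite(f"pics/{n}0.png",grab_frame(n)); print(camera_model(n))
print(get_state())
E
```

```text
{'fx': 451.737424828177, 'fy': 451.737424828177, 'cx': 319.7493332743905, 'cy': 192.45440226388274, 'xyz': array([ 0.49349149, -0.06747898,  1.26116288]), 'rotation': array([-3.09014375,  0.03263508, -1.57385054])}
{'fx': 414.4539739084863, 'fy': 414.4539739084863, 'cx': 317.1015923173291, 'cy': 193.63227625042535, 'xyz': array([ 0.268715  , -0.60438416,  0.77048174]), 'rotation': array([-2.39033807e+00, -5.49065956e-04, -4.33860377e-01])}
{'t': 0.1, 'q': array([ 1.42810992e+00,  3.59325548e-01,  1.11740775e-02, -2.85346833e-04,
       -1.22409130e+00, -2.88128002e-01]), 'qd': array([-0.00203123, -0.001477  ,  0.00229787,  0.00083006, -0.00040218,
       -0.00079852]), 'joint_efforts': array([-1.47476880e-03, -5.84160948e+01,  2.93753421e+01,  7.01547906e+00,
        1.01672669e-02, -4.71262956e-05]), 'eef_pos': array([0.28172276, 0.6129364 , 0.22572417]), 'ee_rot': array([ 3.14012961e+00, -1.53850325e-04, -4.30911456e-01]), 'force': array([-0.71386256,  0.08634464, -0.40770789]), 'moment': array([0.03447506, 0.02948167, 0.00053023]), 'gripper_force': 0.0, 'width': 0.08724512804009821}
```

View pics/top0.png

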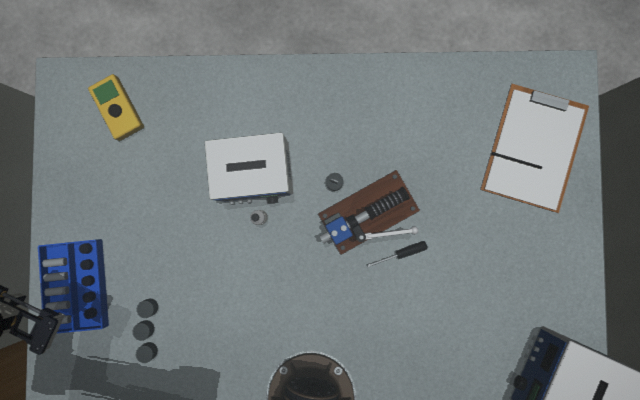

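View pics/side0.png

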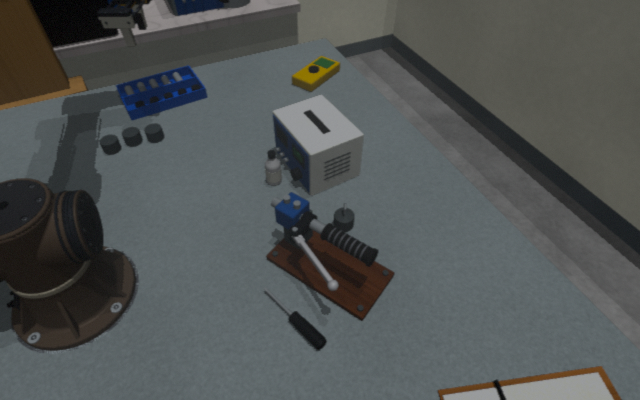

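The top view shows the plate at about (368,212), the lever running from (360,237) to its ball at (414,231), the weight at (334,182), the oil at (259,217), the screwdriver at (398,253) and the tester at (247,167). In the side view the ball is at (333,286).

```bash
cat > h.py <<'E'
import numpy as np, cv2
from scipy.spatial.transform import Rotation as R
from station import *
def ray(n,px):
    c=camera_model(n); d=np.array([(px[0]-c["cx"])/c["fx"],(px[1]-c["cy"])/c["fy"],1])
    return np.array(c["xyz"]),R.from_euler("xyz",c["rotation"]).apply(d)
def plane(n,px,z):
    o,d=ray(n,px); return o+d*(z-o[2])/d[2]
def proj(n,p):
    c=camera_model(n); v=R.from_euler("xyz",c["rotation"]).inv().apply(np.array(p)-c["xyz"])
    return np.array([c["fx"]*v[0]/v[2]+c["cx"],c["fy"]*v[1]/v[2]+c["cy"]])
E
python3 - <<'E'
from h import *
t=cv2.imread("pics/top0.png"); s=cv2.imread("pics/side0.png")
def brown(im,roi):
    x0,y0,x1,y1=roi; b,g,r=[im[...,i].astype(int) for i in range(3)]
    m=((r-b>15)&(r-g>12)).astype(np.uint8); k=np.zeros_like(m); k[y0:y1,x0:x1]=m[y0:y1,x0:x1]
    return cv2.morphologyEx(k,cv2.MORPH_OPEN,np.ones((2,2)))
for n,im,roi in(("top",t,(300,155,440,270)),("side",s,(250,210,410,330))):
    m=brown(im,roi); p=np.argwhere(m)[:,::-1]
    w=np.array([plane(n,q,0.014)[:2] for q in p]).astype(np.float32)
    r=cv2.minAreaRect(w); print(n,len(p),r, cv2.boxPoints(r).round(3).tolist())
for n,im,(x0,y0,x1,y1) in(("top",t,(365,222,425,245)),("side",s,(296,235,345,297))):
    m=(im[y0:y1,x0:x1].min(2)>140).astype(np.uint8)
    p=np.argwhere(m)[:,::-1]+[x0,y0]
    print(n,len(p),"ext",p.min(0),p.max(0))
    w=np.array([plane(n,q,0.125)[:2] for q in p]); 
    c=w.mean(0);u=np.linalg.svd(w-c)[2][0]; u=u*np.sign(-u[1]); a=(w-c)@u
    print("centre",c,"dir",u,np.degrees(np.arctan2(u[1],u[0])),"ends",c+u*a.min(),c+u*a.max())
E
python3 -c "
import cv2;a=cv2.imread('pics/top0.png')[160:270,300:440];b=cv2.imread('pics/side0.png')[185:325,255:405]
a=cv2.resize(a,(700,550),interpolation=2);cv2.imwrite('pics/c1.png',a)"
```

```text
top 2304 ((0.5015305876731873, -0.16311411559581757), (0.12770557403564453, 0.2465152144432068), 28.966814041137695) [[0.38600000739097595, -0.0860000029206276], [0.5049999952316284, -0.3019999861717224], [0.6169999837875366, -0.23999999463558197], [0.49799999594688416, -0.024000000208616257]]Traceback (most recent call last):
  File "<stdin>", line 9, in <module>
  File "h.py", line 8, in plane
    o,d=ray(n,px); return o+d*(z-o[2])/d[2]
        ~~~^^^^^^
  File "h.py", line 5, in ray
    c=camera_model(n); d=np.array([(px[0]-c["cx"])/c["fx"],(px[1]-c["cy"])/c["fy"],1])
ValueError: time passes only in moves, steps and waits
```

View pics/c1.png

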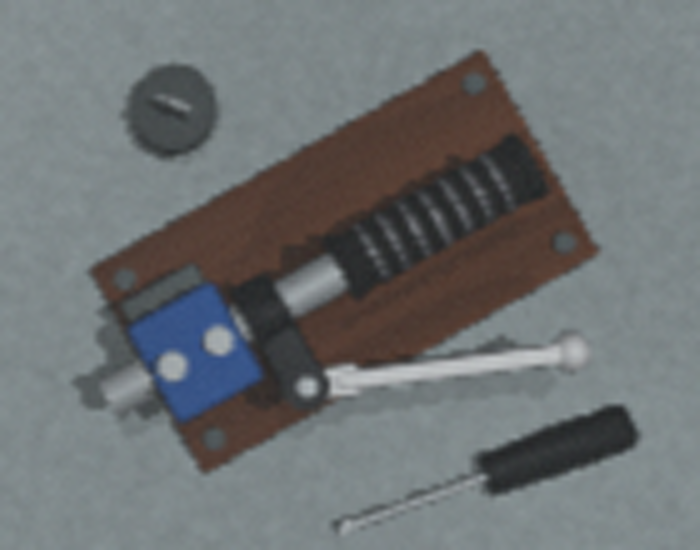

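The crop shows the hinge pin at full-frame (361.4,237.4), the ball at (414.4,230), and a clean plate outline. I'll cache the calibration and cross-check these against the stand model.

```bash
sed -i 's/^def ray/C={n:camera_model(n) for n in("top","side")}\ndef ray/; s/c=camera_model(n)/c=C[n]/' h.py
python3 - <<'E'
from h import *
s=cv2.imread("pics/side0.png"); np.set_printoptions(precision=4,suppress=True)
th=np.radians(28.97); S=np.array([.5015,-.1631])
M=np.array([[np.cos(th),-np.sin(th)],[np.sin(th),np.cos(th)]])
W=lambda x,y:S+M@[x,y]
H=W(-.042,.055); print("hinge model",H,"top ray",plane("top",(361.4,237.4),.139))
def blade(q,r): # from hinge
    a=.38-q; return W(-.042-r*np.sin(a),.055-r*np.cos(a))
B=blade(0,.134); print("ball model",B,"top ray",plane("top",(414.4,230),.12),"side ray",plane("side",(333,286),.12))
print("proj ball top",proj("top",[*B,.12]),"side",proj("side",[*B,.12]))
for q in(0,.38):
    print(q,"pad",blade(q,.095),"ball",blade(q,.134),"dir",(blade(q,1)-blade(q,0)))
x=M@[1,0];print("xstand",x)
for n,px,z in(("screw tip",(367,266),.01),("screw handle",(427,243),.02),("weight",(334,182),.04),("oil",(259,217),.1)):print(n,plane("top",px,z))
E
```

```text
hinge model [ 0.4381 -0.1353] top ray [ 0.4398 -0.1336  0.139 ]
ball model [ 0.4549 -0.2683] top ray [ 0.4572 -0.2672  0.12  ] side ray [ 0.4556 -0.269   0.12  ]
proj ball top [414.8621 230.9095] side [332.4469 285.8105]
0 pad [ 0.45   -0.2296] ball [ 0.4549 -0.2683] dir [ 0.1253 -0.9921]
0.38 pad [ 0.4841 -0.2184] ball [ 0.503  -0.2526] dir [ 0.4844 -0.8749]
xstand [0.8749 0.4844]
screw tip [ 0.3555 -0.1559  0.01  ]
screw handle [ 0.4187 -0.3182  0.02  ]
weight [ 0.5847 -0.0665  0.04  ]
oil [0.4908 0.1272 0.1   ]
```

>>> {"fn": "apply_moves", "kwargs": {
  "steps": [
    {"translation":[0.07,-0.09,0.03],"rotation":[0,0,-0.08]},
    {"translation":[0.14,-0.18,0.06],"rotation":[0,0,-0.16]},
    {"translation":[0.2,-0.28,0.1],"rotation":[0,0,-0.25]},
    {"translation":[0.27,-0.37,0.13],"rotation":[0,0,-0.34]},
    {"translation":[0.34,-0.46,0.16],"rotation":[0,0,-0.42]},
    {"translation":[0.41,-0.55,0.19],"rotation":[0,0,-0.5]},
    {"translation":[0.48,-0.64,0.22],"rotation":[0,0,-0.59]},
    {"translation":[0.54,-0.74,0.26],"rotation":[0,0,-0.67]},
    {"translation":[0.61,-0.83,0.29],"rotation":[0,0,-0.76]},
    {"translation":[0.68,-0.92,0.32],"rotation":[0,0,-0.84]}
  ],
  "jaw": 1,
  "newtons": 20
}}

```text
t: 0.93
eef_pos: [0.4523, 0.3819, 0.3069]
ee_rot: [3.141, 0.0, -0.873]
force: [1.5, 0.3, 0.2]
width: 0.0265
gripper_force: 0.0
```

>>> {"fn": "apply_moves", "kwargs": {
  "steps": [
    {"translation":[0.02,-0.1,0],"rotation":[0,0,-0.08]},
    {"translation":[0.04,-0.2,0],"rotation":[0,0,-0.17]},
    {"translation":[0.06,-0.3,0],"rotation":[0,0,-0.25]},
    {"translation":[0.08,-0.4,0],"rotation":[0,0,-0.34]},
    {"translation":[0.1,-0.5,0],"rotation":[0,0,-0.42]},
    {"translation":[0.12,-0.6,0],"rotation":[0,0,-0.5]},
    {"translation":[0.14,-0.7,0],"rotation":[0,0,-0.59]},
    {"translation":[0.16,-0.8,0],"rotation":[0,0,-0.67]},
    {"translation":[0.18,-0.9,0],"rotation":[0,0,-0.76]},
    {"translation":[0.2,-1,0],"rotation":[0,0,-0.84]}
  ]
}}

```text
t: 1.77
eef_pos: [0.5017, 0.132, 0.3063]
ee_rot: [3.141, 0.0, -1.313]
force: [0.7, 0.6, -0.4]
width: 0.0004
gripper_force: 0.0
```

>>> {"fn": "apply_moves", "kwargs": {
  "steps": [
    {"translation":[-0.02,-0.1,0],"rotation":[0,0,-0.08]},
    {"translation":[-0.04,-0.2,0],"rotation":[0,0,-0.17]},
    {"translation":[-0.06,-0.3,0],"rotation":[0,0,-0.25]},
    {"translation":[-0.08,-0.4,0],"rotation":[0,0,-0.34]},
    {"translation":[-0.1,-0.5,0],"rotation":[0,0,-0.42]},
    {"translation":[-0.12,-0.6,0],"rotation":[0,0,-0.5]},
    {"translation":[-0.14,-0.7,0],"rotation":[0,0,-0.59]},
    {"translation":[-0.16,-0.8,0],"rotation":[0,0,-0.67]},
    {"translation":[-0.18,-0.9,0],"rotation":[0,0,-0.76]},
    {"translation":[-0.2,-1,0],"rotation":[0,0,-0.84]}
  ]
}}

```text
t: 2.6
eef_pos: [0.4512, -0.1178, 0.3064]
ee_rot: [3.141, 0.0, -1.752]
force: [0.4, -0.2, 0.4]
width: 0.0002
gripper_force: 0.0
```

Run:
```python
import station; from station import *
s=get_state(); print(s["t"],s["q"],s["eef_pos"],s["ee_rot"],s["force"],s["width"]); print([x for x in dir(station) if x[0]!='_'], getattr(station,'hold_point_z',None))
```

```text
2.6 [ 1.68314439e-01 -3.97132897e-02 -2.91291717e-01 -1.88170399e-04
 -1.31937926e+00 -3.49949587e-01] [ 0.45116334 -0.11781676  0.30644437] [ 3.14137858e+00  1.15876480e-04 -1.75247831e+00] [ 0.43432054 -0.20150783  0.36258616] 0.00023553106466079983
['Unreachable', 'camera_model', 'get_state', 'grab_frame', 'hold_point_z', 'job_done'] 0.0188
```

>>> {"fn": "apply_moves", "kwargs": {
  "steps": [
    {"translation":[-0.02,-0.06,0],"rotation":[0,0,-0.08]},
    {"translation":[-0.04,-0.11,0],"rotation":[0,0,-0.17]},
    {"translation":[-0.07,-0.17,0],"rotation":[0,0,-0.25]},
    {"translation":[-0.09,-0.23,0],"rotation":[0,0,-0.34]},
    {"translation":[-0.11,-0.28,0],"rotation":[0,0,-0.42]},
    {"translation":[-0.13,-0.34,0],"rotation":[0,0,-0.5]},
    {"translation":[-0.16,-0.4,0],"rotation":[0,0,-0.59]},
    {"translation":[-0.18,-0.45,0],"rotation":[0,0,-0.67]},
    {"translation":[-0.2,-0.51,0],"rotation":[0,0,-0.76]},
    {"translation":[-0.224,-0.568,0],"rotation":[0,0,-0.844]}
  ]
}}

```text
t: 3.43
eef_pos: [0.3954, -0.2593, 0.3063]
ee_rot: [3.141, 0.0, -2.194]
force: [1.3, -0.6, 1.0]
width: 0.0003
gripper_force: 0.0
```

>>> {"fn": "apply_moves", "kwargs": {
  "steps": [
    {"translation":[0,0,-0.05],"rotation":[0,0,-0.08]},
    {"translation":[0,0,-0.1],"rotation":[0,0,-0.17]},
    {"translation":[0,0,-0.15],"rotation":[0,0,-0.25]},
    {"translation":[0,0,-0.2],"rotation":[0,0,-0.34]},
    {"translation":[0,0,-0.25],"rotation":[0,0,-0.42]},
    {"translation":[0,0,-0.3],"rotation":[0,0,-0.5]},
    {"translation":[0,0,-0.35],"rotation":[0,0,-0.59]},
    {"translation":[0,0,-0.4],"rotation":[0,0,-0.67]},
    {"translation":[0,0,-0.45],"rotation":[0,0,-0.76]},
    {"translation":[0,0,-0.48],"rotation":[0,0,-0.844]}
  ]
}}

```text
t: 4.27
eef_pos: [0.395, -0.2584, 0.185]
ee_rot: [3.14, -0.001, -2.637]
force: [-0.1, 0.8, 0.7]
width: 0.0006
gripper_force: 0.0
```

Run:
```python
from station import *
import cv2
s=get_state(); print(s["t"],s["q"],s["eef_pos"],s["ee_rot"],s["force"])
a=grab_frame("top")[160:290,290:450];b=grab_frame("side")[160:330,230:410]
cv2.imwrite("pics/c2.png",cv2.hconcat([cv2.resize(a,(400,400)),cv2.resize(b,(400,400))]))
```

```text
4.2667 [-1.61261209e-01  5.54167126e-02 -4.79501780e-01 -5.71240512e-04
 -1.03782986e+00 -9.04449607e-01] [ 0.39500476 -0.25838965  0.18501218] [ 3.13999971e+00 -1.23074513e-03 -2.63679688e+00] [-0.05131284  0.75677841  0.68318995]
```

View pics/c2.png

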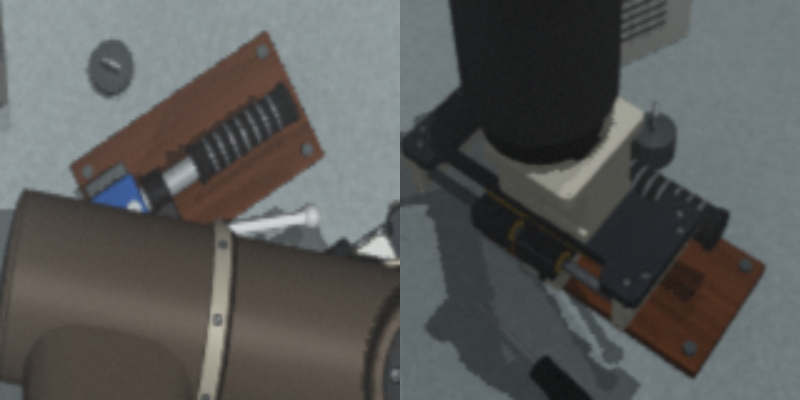

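The crop shows the lever still out, with the gripper's long side parallel to the bar and on the lever's outer side. Before going down I'll check where the fingertips project.

Run:
```python
from h import *
k=lambda p:((proj("side",p)-[230,160])*[400/180,400/170]+[400,0]).round()
u=np.array([.4844,-.8749,0]);p=np.array([.395,-.2584,.185])
print("tcp",k(p),"tip side",k(p+.02*u),k(p-.02*u),"body ends",k(p+.096*u+[0,0,.066]),k(p-.096*u+[0,0,.066]))
```

```text
tcp [551. 268.] tip side [573. 283.] [530. 254.] body ends [666. 290.] [444. 145.]
```

>>> {"fn": "apply_moves", "kwargs": {
  "steps": [
    {"translation":[0,0,-0.04],"rotation":[0,0,0]},
    {"translation":[0,0,-0.08],"rotation":[0,0,0]},
    {"translation":[0,0,-0.12],"rotation":[0,0,0]},
    {"translation":[0,0,-0.16],"rotation":[0,0,0]},
    {"translation":[0,0,-0.2],"rotation":[0,0,0]},
    {"translation":[0,0,-0.24],"rotation":[0,0,0]},
    {"translation":[0,0,-0.28],"rotation":[0,0,0]},
    {"translation":[0,0,-0.3],"rotation":[0,0,0]},
    {"translation":[0,0,-0.312],"rotation":[0,0,0]},
    {"translation":[0,0,-0.312],"rotation":[0,0,0]}
  ]
}}

```text
t: 5.2
eef_pos: [0.3955, -0.2586, 0.1078]
ee_rot: [3.141, -0.001, -2.634]
force: [-0.3, 0.2, -0.1]
width: 0.0005
gripper_force: 0.0
```

Run:
```python
from station import *
import cv2
s=get_state(); print(s["t"],s["eef_pos"],s["ee_rot"],s["force"])
b=grab_frame("side")[160:360,200:420]
cv2.imwrite("pics/c3.png",cv2.resize(b,(660,600),interpolation=2))
```

```text
5.2 [ 0.3955097  -0.25861111  0.10780647] [ 3.14075270e+00 -1.00669409e-03 -2.63396289e+00] [-0.33363373  0.2459228  -0.05245947]
```

View pics/c3.png

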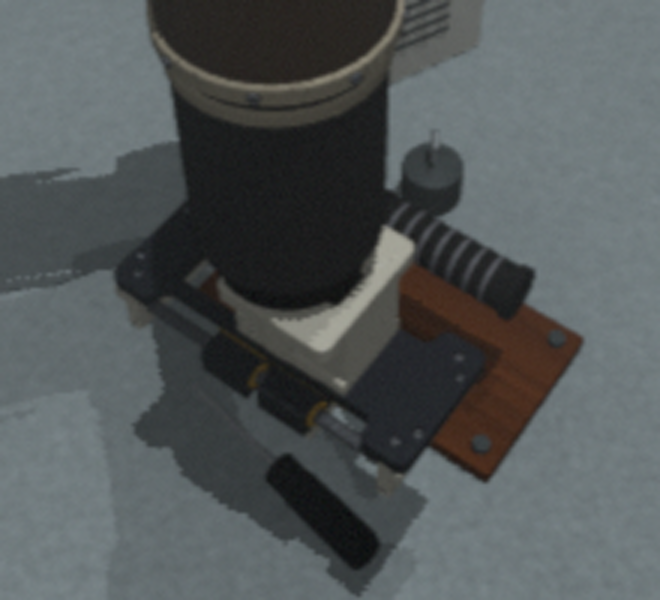

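The finger block is level with the blade and clear of it, and nothing is being touched. I'll start pressing with 60 mm along the press direction.

>>> {"fn": "apply_moves", "kwargs": {
  "steps": [
    {"translation":[0.021,0.0116,0],"rotation":[0,0,0]},
    {"translation":[0.042,0.0233,0],"rotation":[0,0,0]},
    {"translation":[0.063,0.0349,0],"rotation":[0,0,0]},
    {"translation":[0.084,0.0465,0],"rotation":[0,0,0]},
    {"translation":[0.105,0.0582,0],"rotation":[0,0,0]},
    {"translation":[0.126,0.0698,0],"rotation":[0,0,0]},
    {"translation":[0.147,0.0814,0],"rotation":[0,0,0]},
    {"translation":[0.168,0.093,0],"rotation":[0,0,0]},
    {"translation":[0.189,0.1047,0],"rotation":[0,0,0]},
    {"translation":[0.21,0.1163,0],"rotation":[0,0,0]}
  ]
}}

```text
t: 6.08
eef_pos: [0.4481, -0.2296, 0.1083]
ee_rot: [3.141, -0.002, -2.634]
force: [-4.4, -5.2, -0.4]
width: 0.0
gripper_force: 2.1
```

>>> {"fn": "apply_moves", "kwargs": {
  "steps": [
    {"translation":[0.007,0.0039,0],"rotation":[0,0,0]},
    {"translation":[0.014,0.0078,0],"rotation":[0,0,0]},
    {"translation":[0.021,0.0116,0],"rotation":[0,0,0]},
    {"translation":[0.028,0.0155,0],"rotation":[0,0,0]},
    {"translation":[0.035,0.0194,0],"rotation":[0,0,0]},
    {"translation":[0.042,0.0233,0],"rotation":[0,0,0]},
    {"translation":[0.049,0.0271,0],"rotation":[0,0,0]},
    {"translation":[0.056,0.031,0],"rotation":[0,0,0]},
    {"translation":[0.056,0.031,0],"rotation":[0,0,0]},
    {"translation":[0.056,0.031,0],"rotation":[0,0,0]}
  ]
}}

```text
t: 6.92
eef_pos: [0.4618, -0.2224, 0.1084]
ee_rot: [3.141, -0.001, -2.634]
force: [-3.8, -7.3, 0.4]
width: 0.0004
gripper_force: 2.9
```

>>> {"fn": "apply_moves", "kwargs": {
  "steps": [
    {"translation":[0.0035,0.0019,0],"rotation":[0,0,0]},
    {"translation":[0.007,0.0039,0],"rotation":[0,0,0]},
    {"translation":[0.0105,0.0058,0],"rotation":[0,0,0]},
    {"translation":[0.014,0.0078,0],"rotation":[0,0,0]},
    {"translation":[0.0175,0.0097,0],"rotation":[0,0,0]},
    {"translation":[0.0175,0.0097,0],"rotation":[0,0,0]},
    {"translation":[0.0175,0.0097,0],"rotation":[0,0,0]},
    {"translation":[0.0175,0.0097,0],"rotation":[0,0,0]},
    {"translation":[0.0175,0.0097,0],"rotation":[0,0,0]},
    {"translation":[0.0175,0.0097,0],"rotation":[0,0,0]}
  ]
}}

```text
t: 7.75
eef_pos: [0.4661, -0.2202, 0.1085]
ee_rot: [-3.141, -0.002, -2.634]
force: [-2.9, -7.7, -0.8]
width: 0.0005
gripper_force: 3.3
```

Run:
```python
from station import *
import cv2
s=get_state(); print(s["t"],s["eef_pos"],s["ee_rot"],s["force"],s["joint_efforts"])
```

```text
7.75 [ 0.46608085 -0.22021573  0.10846517] [-3.14149030e+00 -1.59852336e-03 -2.63446065e+00] [-2.92783204 -7.66510501 -0.83025351] [  4.51857716 -41.33210778  25.74010491   3.96703854   1.00743704
   0.15388323]
```

>>> {"fn": "apply_moves", "kwargs": {
  "steps": [
    {"translation":[0.0018,0.001,0],"rotation":[0,0,0]},
    {"translation":[0.0035,0.0019,0],"rotation":[0,0,0]},
    {"translation":[0.0053,0.0029,0],"rotation":[0,0,0]},
    {"translation":[0.007,0.0039,0],"rotation":[0,0,0]},
    {"translation":[0.007,0.0039,0],"rotation":[0,0,0]},
    {"translation":[0.007,0.0039,0],"rotation":[0,0,0]},
    {"translation":[0.007,0.0039,0],"rotation":[0,0,0]},
    {"translation":[0.007,0.0039,0],"rotation":[0,0,0]},
    {"translation":[0.007,0.0039,0],"rotation":[0,0,0]},
    {"translation":[0.007,0.0039,0],"rotation":[0,0,0]}
  ]
}}

```text
t: 8.58
eef_pos: [0.4678, -0.2193, 0.1085]
ee_rot: [-3.141, -0.002, -2.634]
force: [-3.7, -7.9, -0.9]
width: 0.0004
gripper_force: 3.5
```

>>> {"fn": "apply_moves", "kwargs": {
  "steps": [
    {"translation":[0.0018,0.001,0],"rotation":[0,0,0]},
    {"translation":[0.0035,0.0019,0],"rotation":[0,0,0]},
    {"translation":[0.0035,0.0019,0],"rotation":[0,0,0]},
    {"translation":[0.0035,0.0019,0],"rotation":[0,0,0]},
    {"translation":[0.0035,0.0019,0],"rotation":[0,0,0]},
    {"translation":[0.0035,0.0019,0],"rotation":[0,0,0]},
    {"translation":[0.0035,0.0019,0],"rotation":[0,0,0]},
    {"translation":[0.0035,0.0019,0],"rotation":[0,0,0]},
    {"translation":[0.0035,0.0019,0],"rotation":[0,0,0]},
    {"translation":[0.0035,0.0019,0],"rotation":[0,0,0]}
  ]
}}

```text
t: 9.42
eef_pos: [0.4687, -0.2189, 0.1085]
ee_rot: [-3.141, -0.002, -2.635]
force: [-3.6, -8.8, -0.4]
width: 0.0005
gripper_force: 3.5
```

>>> {"fn": "apply_moves", "kwargs": {
  "steps": [
    {"translation":[0.0018,0.001,0],"rotation":[0,0,0]},
    {"translation":[0.0035,0.0019,0],"rotation":[0,0,0]},
    {"translation":[0.0053,0.0029,0],"rotation":[0,0,0]},
    {"translation":[0.007,0.0039,0],"rotation":[0,0,0]},
    {"translation":[0.007,0.0039,0],"rotation":[0,0,0]},
    {"translation":[0.007,0.0039,0],"rotation":[0,0,0]},
    {"translation":[0.007,0.0039,0],"rotation":[0,0,0]},
    {"translation":[0.007,0.0039,0],"rotation":[0,0,0]},
    {"translation":[0.007,0.0039,0],"rotation":[0,0,0]},
    {"translation":[0.007,0.0039,0],"rotation":[0,0,0]}
  ]
}}

```text
t: 10.25
eef_pos: [0.4694, -0.2185, 0.1085]
ee_rot: [3.141, -0.004, -2.634]
force: [-6.2, -11.4, 1.5]
width: 0.0005
gripper_force: 5.6
```

>>> {"fn": "apply_moves", "kwargs": {
  "steps": [
    {"translation":[0.0018,0.001,0],"rotation":[0,0,0]},
    {"translation":[0.0035,0.0019,0],"rotation":[0,0,0]},
    {"translation":[0.0035,0.0019,0],"rotation":[0,0,0]},
    {"translation":[0.0035,0.0019,0],"rotation":[0,0,0]},
    {"translation":[0.0035,0.0019,0],"rotation":[0,0,0]},
    {"translation":[0.0035,0.0019,0],"rotation":[0,0,0]},
    {"translation":[0.0035,0.0019,0],"rotation":[0,0,0]},
    {"translation":[0.0035,0.0019,0],"rotation":[0,0,0]},
    {"translation":[0.0035,0.0019,0],"rotation":[0,0,0]},
    {"translation":[0.0035,0.0019,0],"rotation":[0,0,0]}
  ]
}}

```text
t: 11.08
eef_pos: [0.4695, -0.2184, 0.1084]
ee_rot: [3.141, -0.005, -2.634]
force: [-9.0, -13.9, 3.4]
width: 0.0002
gripper_force: 7.2
```

Run:
```python
from h import *
W=lambda x,y:np.array([.5015,-.1631])+np.array([[.8749,-.4844],[.4844,.8749]])@[x,y]
s=get_state(); print(s["t"],s["eef_pos"],s["force"])
print([proj("side",[*W(-.042-.134*np.sin(a),.055-.134*np.cos(a)),.12]).round(1) for a in(0,.02,.05,.1)])
b=grab_frame("side")[230:310,300:400]
cv2.imwrite("pics/c4.png",cv2.resize(b,(750,600),interpolation=2))
```

```text
11.0833 [ 0.46946649 -0.21835516  0.10840532] [ -8.98012807 -13.93560905   3.36483592]
[array([352.2, 269.2]), array([351.4, 270.2]), array([350.1, 271.7]), array([347.9, 274.1])]
```

View pics/c4.png

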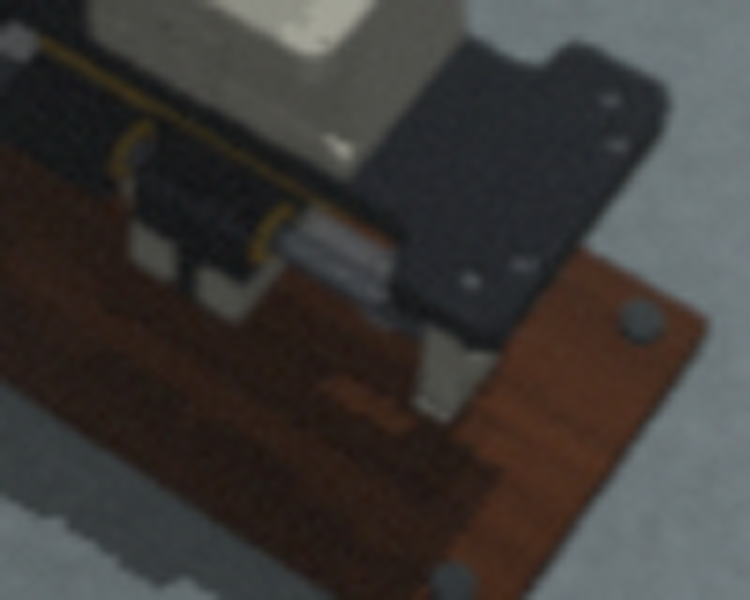

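The crop shows the fingers at (330–360, 260–272) with the blade hidden behind them. The arm stalled where predicted and the force climbed to about 17 N, so the lever is on its stop. I'll hold for 1.7 s.

>>> {"fn": "apply_moves", "kwargs": {
  "steps": [
    {"translation":[0,0,0],"rotation":[0,0,0]},
    {"translation":[0,0,0],"rotation":[0,0,0]},
    {"translation":[0,0,0],"rotation":[0,0,0]},
    {"translation":[0,0,0],"rotation":[0,0,0]},
    {"translation":[0,0,0],"rotation":[0,0,0]},
    {"translation":[0,0,0],"rotation":[0,0,0]},
    {"translation":[0,0,0],"rotation":[0,0,0]},
    {"translation":[0,0,0],"rotation":[0,0,0]},
    {"translation":[0,0,0],"rotation":[0,0,0]},
    {"translation":[0,0,0],"rotation":[0,0,0]}
  ]
}}

```text
t: 11.97
eef_pos: [0.4694, -0.2184, 0.1084]
ee_rot: [3.141, -0.005, -2.634]
force: [-8.3, -14.8, 2.1]
width: 0.0006
gripper_force: 7.2
```

>>> {"fn": "apply_moves", "kwargs": {
  "steps": [
    {"translation":[0,0,0],"rotation":[0,0,0]},
    {"translation":[0,0,0],"rotation":[0,0,0]},
    {"translation":[0,0,0],"rotation":[0,0,0]},
    {"translation":[0,0,0],"rotation":[0,0,0]},
    {"translation":[0,0,0],"rotation":[0,0,0]},
    {"translation":[0,0,0],"rotation":[0,0,0]},
    {"translation":[0,0,0],"rotation":[0,0,0]},
    {"translation":[0,0,0],"rotation":[0,0,0]},
    {"translation":[0,0,0],"rotation":[0,0,0]},
    {"translation":[0,0,0],"rotation":[0,0,0]}
  ]
}}

```text
t: 12.8
eef_pos: [0.4695, -0.2184, 0.1084]
ee_rot: [3.141, -0.005, -2.635]
force: [-8.3, -14.0, 3.4]
width: 0.0008
gripper_force: 7.2
```

>>> {"fn": "apply_moves", "kwargs": {
  "steps": [
    {"translation":[-0.03,-0.017,0],"rotation":[0,0,0]},
    {"translation":[-0.06,-0.033,0],"rotation":[0,0,0]},
    {"translation":[-0.09,-0.05,0],"rotation":[0,0,0]},
    {"translation":[-0.12,-0.066,0],"rotation":[0,0,0]},
    {"translation":[-0.15,-0.083,0],"rotation":[0,0,0]},
    {"translation":[-0.18,-0.1,0],"rotation":[0,0,0]},
    {"translation":[-0.21,-0.116,0],"rotation":[0,0,0]},
    {"translation":[-0.25,-0.138,0],"rotation":[0,0,0]},
    {"translation":[-0.29,-0.16,0],"rotation":[0,0,0]},
    {"translation":[-0.32,-0.177,0],"rotation":[0,0,0]}
  ]
}}

```text
t: 13.63
eef_pos: [0.3911, -0.2614, 0.1087]
ee_rot: [-3.141, 0.0, -2.634]
force: [-0.6, 1.0, -0.6]
width: 0.0004
gripper_force: 0.0
```

>>> {"fn": "apply_moves", "kwargs": {
  "steps": [
    {"translation":[0,0,0.06],"rotation":[0,0,0]},
    {"translation":[0,0,0.12],"rotation":[0,0,0]},
    {"translation":[0,0,0.18],"rotation":[0,0,0]},
    {"translation":[0,0,0.25],"rotation":[0,0,0]},
    {"translation":[0,0,0.32],"rotation":[0,0,0]},
    {"translation":[0,0,0.4],"rotation":[0,0,0]},
    {"translation":[0,0,0.48],"rotation":[0,0,0]},
    {"translation":[0,0,0.56],"rotation":[0,0,0]},
    {"translation":[0,0,0.6],"rotation":[0,0,0]},
    {"translation":[0,0,0.6],"rotation":[0,0,0]}
  ]
}}

```text
t: 14.47
eef_pos: [0.3929, -0.2615, 0.2609]
ee_rot: [-3.138, 0.003, -2.634]
force: [0.3, -0.5, 0.0]
width: 0.0003
gripper_force: 0.0
```

Run:
```python
from station import *
import cv2
s=get_state(); print(s["t"],s["eef_pos"],s["force"])
a=grab_frame("top")[160:290,290:450];b=grab_frame("side")[160:360,230:410]
cv2.imwrite("pics/c5.png",cv2.hconcat([cv2.resize(a,(400,400)),cv2.resize(b,(400,400))]))
```

```text
14.4667 [ 0.39285869 -0.26148413  0.26086583] [ 0.34892074 -0.49001677  0.00076236]
```

View pics/c5.png

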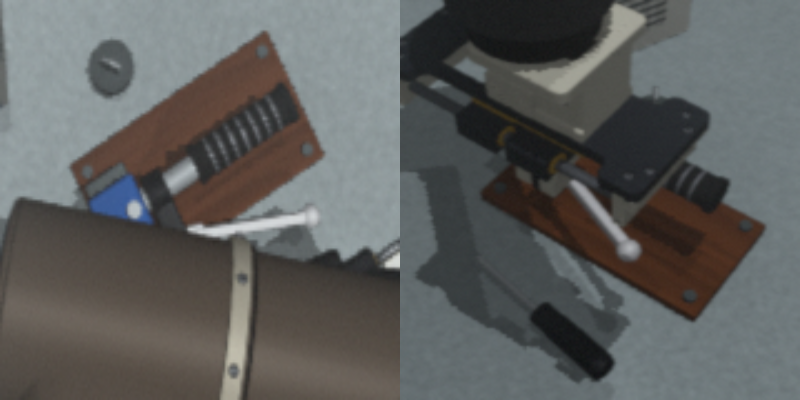

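The lever is back out, with its ball at crop (313,216) as it was before pressing. The weight and screwdriver haven't moved and the arm is clear.

```bash
python3 -c "
from station import *
print(job_done())"
```

```text
the job is handed in; nothing more can be done
None
```

I pressed the lever to its stop with the shut fingers at about 17 N and held it there for about 1.7 s. It then sprang fully back out, the arm moved clear without touching anything else, and I handed the job in; no verdict was shown.

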